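# Clip a serology test tile into the bench rotator and wind its timer

## Robot

A 7-joint arm with a two-finger parallel gripper is mounted at the origin on a cart in front of the work surface, level with it; the furniture and walls round the work are solid. World frame = base frame: x ahead of the robot, y to its left, z up, the work surface at z = 0. Lengths are in m, angles in rad, forces in N, time in s.
With the tool pointing down it reaches from about 0.4 to 0.85 m from the base axis. Payload 10.4 kg.
Tool frame: the origin (TCP) lies midway between the tips of the shut fingers; the grasp point (between the pads) lies 19 mm behind it (manip.grasp_offset is the distance from the TCP to the grasp point, in m); z points along the fingers, y is the line along which they close (so a half turn about z gives the same grasp; the last joint's range is limited). The gripper opens to 85 mm and grips with 20 to 120 N. Pads are 22 mm wide; open, the fingers measure 114 mm over their backs; the gripper's body (76 mm by 85 mm) begins 54 mm behind the grasp point. The pads swing forward as they close: fully open they stand 13 mm farther back than shut.
Start: joints at [1.193, 0.332, -0.065, 1.46, 0.022, 1.35, -0.088], TCP at [0.217, -0.586, 0.231] pointing down, gripper open.
Joint ranges: [-2.6, 2.6], [-0.5, 2.12], [-1.47, 1.34], [0.16, 2.42], [-1.27, 4.41], [0.06, 2.06], [-2.6, 2.6]. Speed limits (rad/s): [2.22, 2.22, 2.79, 2.79, 3.14, 3.14, 3.14].

## Interface

Orientations are given as a unit quaternion [x, y, z, w].
In Python, from workcell import manip gives the robot as it stands.
- The arm moves only by the shell command python3 jog.py 'ROWS' [FORCE]. ROWS is 1 to 20 rows, one to a line, with the numbers parted by spaces; each row has 7 numbers: a rotation vector rx, ry, rz in units of 0.25 rad, then dx, dy, dz in units of 50 mm, then the opening from 0.0 (shut) to 1.0 (fully open); each row is the pose to reach, as a shift and turn from the pose commanded when the command began, along the tool's axes at that moment; what a row does not reach only later rows make up. A row lasts 1/8 s, in which the tool goes at most 0.0625 m and 0.188 rad, less where a joint would pass 70% of its speed; a pose out of reach is approached as far as the arm can. The fingers move at their own pace and stop on an object; FORCE is the grip in N (left out, the last holds). Time passes only in rows, so rows that do not move let the fingers close. It prints the time, the measured TCP pose, the force, the opening and the grip force at its end. Input that does not fit is refused with a message, and nothing moves.
- manip.get_obs(): the state, without advancing time (a new reading comes with each control period).
- manip.camera(name): name is "scene" or "side" or "wrist"; returns the picture (400x640x3 uint8, blue, green, red); there is no depth.
- manip.calibration(name): a dict with "fx", "fy", "cx", "cy" (pixels), "world_from_camera" (4x4, takes a point from camera to world coordinates); the wrist camera has in their place "tool_from_camera" (4x4, takes a point from camera to tool coordinates, whose origin is the TCP and whose axes are the flange's). Camera axes: x right, y up, looking along -z (the intrinsics and any distortion apply to the point x, -y, -z); pixel columns grow to the right and rows downward; lengths in m; the calibration is good to about 2 mm. A picture is of the moment at which its call begins: read the wrist's pose just before it. calibration takes no time and is no camera call.
- manip.hand_in(): hands the job in; it is judged then, once.
The state is a dict: "clock": time; "joint_pos": joint angles; "joint_velocities": joint speeds; "tau": joint torques, N m; "position": TCP position; "ee_rot": TCP orientation; "ft_force": force on the tool from outside, world axes, zero at the start; "torque": the same for the moment, N m; "grip_width": opening from 0.0 (shut) to 1.0 (fully open); "grasp_force": force on a finger pad.
Only numpy, scipy, OpenCV 4.12 (cv2) and the standard library are available. Lean on these libraries where they do the work, as an engineer would, in place of code of your own. Each camera call takes 0.05 s, during which the arm holds its last target. There are 200 camera calls.

## Task

Load the bench rotator for a test run: lay the long test tile (the one with eight rings) between the two sprung catches on the rotator's platform and press it down until both catches snap over its ends and it lies level on its bed. Only when it is clipped in, turn the rotator's timer knob clockwise as far as it goes. Leave the short tile and the other things on the bench where they are.

Things in the scene. Friction and masses are not known exactly. Their poses are not given: they have to be found in the camera images.
- long_tile: The long test tile: flat glazed white plate, 46 (x) x 110 (y) x 8 (z) mm, about 110 g, with 2 x 4 thin grey rings on its top face, lying flat on the bench. Origin: centre of its underside; long side along its y. It fits the rotator either way round.
- short_tile: The short test tile, not wanted: like the long one but 46 (x) x 84 (y) x 8 mm with 2 x 3 rings; too short for the catches. Origin: centre of its underside. The two tiles can have changed places.
- rotator: Bench rotator, fixed to the bench: white box 155 (x, depth) x 180 (y, width) mm, top at 51 mm, with an aluminium platform (74 x 168 mm, top at 64 mm) over its rear half and a panel with the timer knob along its front. Origin: centre of its underside; front towards its -x, left is +y. Neither it nor its platform moves during the job.
- seat (a point): Centre of the top of the raised bed, where the tile's underside must come to lie: at x 33, y 0, z 78 mm in the rotator's frame, axes as the rotator's, tile's long side along y. The bed, 28 (x) x 94 (y) mm, stands 14 mm above the platform: fingers that hold the tile by the middle of its long sides have room beside and below. A tile only laid in stays propped on the catches, 10 to 17 mm above it.
- catch_left (a joint): Sprung steel catch at the tile's end on the rotator's +y side, m: 0 = home, grows to 0.007 as it is pushed outward (+y). Its spring pushes it home with 3 to 4.5 N. Pushing the tile down past one catch takes 3 to 7 N, past both at once 6 to 14 N; then the catch springs back over the tile's end.
- catch_right (a joint): The same catch at the rotator's -y end, growing as it moves outward along -y.
- catch_left_nose (a point): Tip of the left catch's nose, on its flat underside: at home 52.5 mm from the seat centre along y (2.5 mm over the tile's end) and 9 mm above the seat, 1 mm above a seated tile. The catch is 20 mm wide (x) and its top is 27 mm above the seat; above the nose a steep lead-in slopes outward and up.
- catch_right_nose (a point): The same point of the right catch, at -y.
- guide (a point): Top middle of one of the four thin upright side guides, the front left one. They stand beside the tile's long sides at y = +41 and -41 mm from the seat, 12 mm wide, tops 22 mm above the seat, 1.4 mm clear of a seated tile on each side; their tops flare outward and take in about 4 mm of error.
- timer_knob (a joint): Timer knob on the rotator's panel, rad: it starts between 0 and 0.25, grows clockwise seen from above, and stops at 1.4 (end of the scale of white ticks); it stays where it is left (friction 0.03 N m). Axis vertical.
- timer_knob_grip (a point): Grip point of the knob, on its axis, 7 mm below its top: in the rotator's frame at x = -46 mm, y = -48 mm, z = 88.5 mm. The grip is an upright bar 14 mm thick, 36 mm long and 30 mm high (top at 95.5 mm), on a round skirt of 19 mm radius; at joint 0 the bar lies along the rotator's x (pinch it along y) and it turns with the knob; the point's axes turn with it, bar along the point's x.
- timer: Digital bench timer, 66 x 62 x 20 mm, on the bench to the right. A bystander.
- oil_dropper: Brown dropper bottle, 27 mm across, 72 mm high, at the left front. A bystander.
- strip_pack: Small white carton, 42 x 65 x 30 mm, at the far left front. A bystander.
- jar_green_a: Specimen jar with a wide screw cap, 51 mm across, 62 mm high, at the right. A bystander.
- jar_green_b: A second such jar beside it. A bystander.

How it is judged:
On the way, in this order (a step that is already met when the one before it is completed fails the run):
1. the long tile is clipped in: flat on its bed, both catches back over its ends, the timer not yet wound (horizontal distance between long_tile and seat below 0.004 m and z of long_tile in the frame of seat between -0.0025 and 0.0015 m and angle between long_tile's own z axis and vertical below 0.025 rad and angle between the y axis of long_tile and the y axis of rotator, either way round below 0.08 rad and value of joint each of catch_left, catch_right below 0.0012 m and value of joint timer_knob below 0.5 rad), for 0.2 s.
2. the timer knob is turned clockwise to its stop (value of joint timer_knob above 1.28 rad), for 0.2 s.
At the end, for the whole second after the job is handed in: Long tile on the bed: within 4 mm of the seat centre, at most 1.5 mm above it, level within 0.025 rad, in line within 0.08 rad, at rest; both catches home within 1.2 mm; timer knob within 0.12 rad of its clockwise stop; short tile and other loose things within 4 cm of their starts (horizontal distance between long_tile and seat below 0.004 m and z of long_tile in the frame of seat between -0.0025 and 0.0015 m and angle between long_tile's own z axis and vertical below 0.025 rad and angle between the y axis of long_tile and the y axis of rotator, either way round below 0.08 rad and value of joint each of catch_left, catch_right below 0.0012 m and value of joint timer_knob above 1.28 rad and linear speed of long_tile below 0.02 m/s); the robot touches nothing.
It fails at once if the short test tile is moved by more than 4 cm (distance of short_tile from where it was at the start of the episode above 0.04 m).
It fails at once if another loose thing on the bench is moved by more than 4 cm (distance of any of timer, oil_dropper, strip_pack, jar_green_a, jar_green_b from where it was at the start of the episode above 0.04 m).
It also fails if it takes over 59 s, if anything falls off the work surface, if the arm or the gripper's body presses on something with over 40 N, if the wrist force passes 120 N, or if a joint passes its speed limit or range.

## Working session

There is one attempt and no reset: what is moved stays moved. The work goes in short steps, Python scripts to look and compute and a shell command to move; the robot and the scene stay as the last step left them, time stands still between calls to the robot, and variables do not carry over. Pictures are saved under pics/ and viewed, at most 10 in all, crops included, and the job is handed in when it is done.

```bash
ls; mkdir -p pics; python3 - <<'E'
from workcell import manip
import cv2
o=manip.get_obs();print({k:(o[k]) for k in ("clock","position","ee_rot","grip_width")}, manip.grasp_offset)
for n in("scene","side"):
    cv2.imwrite(f"pics/{n}0.png",manip.camera(n)); c=manip.calibration(n); print(n,c)
print(manip.calibration("wrist"))
E
```

```text
jog.py
pics
workcell.py
{'clock': 0.0, 'position': array([ 0.21698465, -0.58571114,  0.23052301]), 'ee_rot': array([ 9.84309493e-01,  1.76449148e-01, -1.52436065e-04, -7.04372406e-04]), 'grip_width': 1.0005846693416813} 0.0187
scene {'fx': 431.70378538783507, 'fy': 431.70378538783507, 'cx': 316.4486361770674, 'cy': 200.01595796486518, 'world_from_camera': array([[-0.87902047,  0.30883856, -0.36323789,  0.09026795],
       [-0.47665265, -0.58711625,  0.65429104,  0.92698611],
       [-0.01119256,  0.74827351,  0.66329592,  0.82355633],
       [ 0.        ,  0.        ,  0.        ,  1.        ]])}
side {'fx': 432.9157853419993, 'fy': 432.9157853419993, 'cx': 322.4935194996096, 'cy': 203.78126941054884, 'world_from_camera': array([[ 0.99780007,  0.05561886, -0.03607704,  0.4906105 ],
       [-0.06254261,  0.6092516 , -0.79050675, -0.66575318],
       [-0.02198709,  0.79102404,  0.61138984,  0.73116429],
       [ 0.        ,  0.        ,  0.        ,  1.        ]])}
{'fx': 276.7801352616225, 'fy': 276.7801352616225, 'cx': 322.0777030470468, 'cy': 200.85417829225332, 'tool_from_camera': array([[-7.87724016e-05,  9.49227080e-01,  3.14591709e-01,
         8.06595740e-02],
       [ 9.99999997e-01,  7.00195440e-05,  3.91235804e-05,
         6.80086661e-04],
       [ 1.51095939e-05,  3.14591711e-01, -9.49227083e-01,
        -1.43020430e-01],
       [ 0.00000000e+00,  0.00000000e+00,  0.00000000e+00,
         1.00000000e+00]])}
```

View pics/scene0.png

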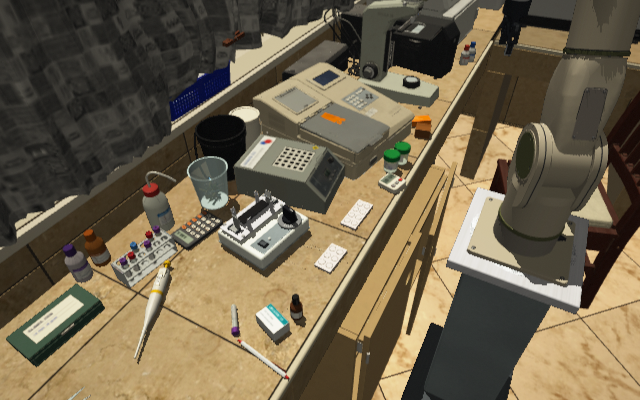

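View pics/side0.png

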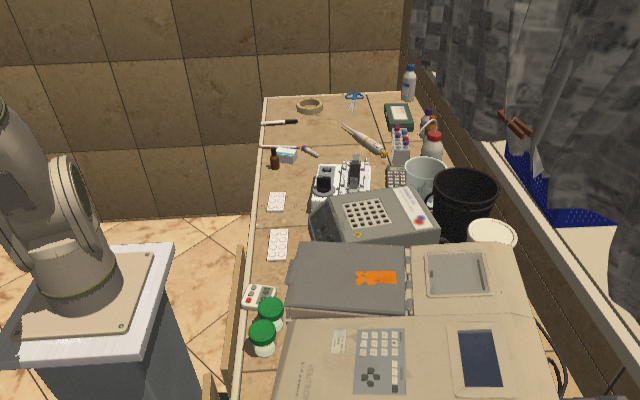

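The long tile is the farther one from the dropper: scene (357,214), side (278,245). The short tile is at scene (331,258), side (276,201). The rotator is at about scene (265,230), side (340,185), with the knob at scene (290,215), side (324,185).

```bash
cat > h.py <<'E'
from workcell import manip
import cv2, numpy as np
from scipy.spatial.transform import Rotation as R
def cam(n,obs=None):
    c=manip.calibration(n)
    if n=="wrist":
        o=obs or manip.get_obs(); T=np.eye(4); T[:3,:3]=R.from_quat(o["ee_rot"]).as_matrix(); T[:3,3]=o["position"]
        return c,T@c["tool_from_camera"]
    return c,c["world_from_camera"]
def ray(ct,p):
    c,T=ct; d=np.array([(p[0]-c["cx"])/c["fx"],-(p[1]-c["cy"])/c["fy"],-1]); d=T[:3,:3]@d
    return T[:3,3],d/np.linalg.norm(d)
def onz(ct,p,z):
    o,d=ray(ct,p); return o+d*(z-o[2])/d[2]
def tri(rays):
    A=np.zeros((3,3));b=np.zeros(3)
    for o,d in rays: P=np.eye(3)-np.outer(d,d);A+=P;b+=P@o
    x=np.linalg.solve(A,b); return x,[np.linalg.norm((np.eye(3)-np.outer(d,d))@(x-o)) for o,d in rays]
def proj(ct,X):
    c,T=ct; p=np.linalg.inv(T)@np.append(X,1); return np.array([c["cx"]-c["fx"]*p[0]/p[2],c["cy"]+c["fy"]*p[1]/p[2]])
def quad(im,seed,win=40,thr=150,smax=60):
    """min-area rect of the white blob nearest seed"""
    hsv=cv2.cvtColor(im,cv2.COLOR_BGR2HSV); m=((hsv[...,2]>thr)&(hsv[...,1]<smax)).astype(np.uint8)
    k=np.zeros_like(m);u,v=map(int,seed);k[max(0,v-win):v+win,max(0,u-win):u+win]=1
    m=cv2.morphologyEx(m*k,cv2.MORPH_CLOSE,np.ones((3,3)))
    n,l,s,c=cv2.connectedComponentsWithStats(m); i=1+np.argmin(np.linalg.norm(c[1:]-seed,axis=1)-0.02*s[1:,4])
    cs,_=cv2.findContours((l==i).astype(np.uint8),cv2.RETR_EXTERNAL,cv2.CHAIN_APPROX_NONE)
    h=cv2.convexHull(cs[0]); return c[i],s[i],h[:,0].astype(float)
E
python3 - <<'E'
from h import *
I={n:cv2.imread(f"pics/{n}0.png") for n in("scene","side")}
for nm,seeds in dict(long=dict(scene=(357,214),side=(278,245)),short=dict(scene=(331,258),side=(276,201))).items():
    rs=[]
    for n,s in seeds.items():
        c,st,h=quad(I[n],s,22,150,70); print(nm,n,c,st)
        pts=np.array([onz(cam(n),p,.008)[:2] for p in h],np.float32); r=cv2.minAreaRect(pts*1000); print(r)
        rs.append(ray(cam(n),c))
    print(tri(rs))
ks=tri([ray(cam("scene"),(290,209)),ray(cam("side"),(324,179))]);print("knob",ks)
E
cat > crop.py <<'E'
import cv2
a=cv2.imread("pics/scene0.png")[180:280,200:320];b=cv2.imread("pics/side0.png")[145:225,290:390]
import numpy as np
cv2.imwrite("pics/crop0.png",np.vstack([cv2.resize(a,(480,400),interpolation=2)[:, :400],cv2.resize(b,(400,320),interpolation=2)])[:600])
E
python3 crop.py
```

```text
long scene [356.34607219 213.51592357] [341 199  32  30 471]
((413.4160461425781, 118.06294250488281), (112.84229278564453, 45.60527801513672), 87.34022521972656)
long side [277.42928453 244.72379368] [267 229  22  33 601]
((413.79595947265625, 118.19871520996094), (114.19401550292969, 46.138675689697266), 87.2208251953125)
(array([0.41358331, 0.11851746, 0.00591652]), [np.float64(0.00046223065580214273), np.float64(0.00046223065580208825)])
short scene [330.28803245 256.94929006] [314 243  33  29 493]
((405.15478515625, 291.6619873046875), (84.9591293334961, 46.480533599853516), 85.43071746826172)
short side [276.06289308 201.10377358] [267 192  19  20 318]
((405.9007263183594, 292.4969482421875), (87.22159576416016, 46.16353988647461), 85.77400207519531)
(array([0.40569046, 0.29328054, 0.00766741]), [np.float64(0.0004066254634589952), np.float64(0.00040662546345890995)])
knob (array([0.53653614, 0.26492769, 0.0912986 ]), [np.float64(0.002530995831870391), np.float64(0.0025309958318703164)])
```

```bash
cat >> h.py <<'E'
def rel(wps):
    """print tool-axis shift/turn for world waypoints (x,y,z,heading of tool x axis), tool down"""
    o=manip.get_obs(); Q=R.from_quat(o["ee_rot"])
    for x,y,z,h in wps:
        W=R.from_matrix(np.array([[np.cos(h),np.sin(h),0],[np.sin(h),-np.cos(h),0],[0,0,-1]]).T) if 0 else R.from_matrix(np.column_stack([[np.cos(h),np.sin(h),0],[np.sin(h),-np.cos(h),0],[0,0,-1]]))
        d=np.array([x,y,z])-o["position"]
        print(np.round((Q.inv()*W).as_rotvec(),4),np.round(Q.inv().apply(d),4),"n=%.1f"%(np.linalg.norm(d)/.0625))
E
python3 - <<'E'
from h import *
rel([(.33,-.40,.33,.8),(.42,-.15,.35,1.2),(.47,.20,.33,1.571)])
for p in [((353,173),(287,290))]: print(onz(cam("scene"),(353,173),0),onz(cam("side"),(288,285),0.05), onz(cam("scene"),(385,75),0.2),onz(cam("scene"),(330,75),0.1))
E
```

```text
[-1.300e-03 -2.000e-04 -4.453e-01] [ 0.1705 -0.135  -0.0992] n=3.8
[-1.300e-03 -5.000e-04 -8.453e-01] [ 0.3417 -0.3383 -0.119 ] n=7.9
[-1.2000e-03 -7.0000e-04 -1.2163e+00] [ 0.5102 -0.6491 -0.0986] n=13.3
[ 0.50128842 -0.04859593  0.        ] [ 0.44221319 -0.05364675  0.05      ] [ 0.52567796 -0.32462686  0.2       ] [ 0.77841044 -0.43167477  0.1       ]
```

View pics/crop0.png

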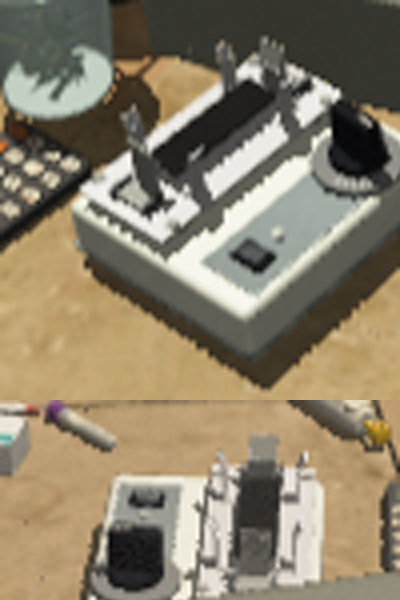

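The crop shows the rotator with its dark bed, catches at both ends, side guides, and knob at the near right. I'm moving to an overview pose now.

Units first: shifts go in units of 50 mm and turns go in units of 0.25 rad. So -0.649 m is -12.98, -0.587 m is -11.74, -1 rad is -4.

```bash
python3 jog.py '0 0 -0.44 0.86 -0.68 -0.5 1
0 0 -0.88 1.7 -1.36 -1 1
0 0 -1.32 2.56 -2.02 -1.5 1
0 0 -1.78 3.4 -2.7 -1.98 1
0 0 -2.2 4.26 -3.72 -2.1 1
0 0 -2.6 5.12 -4.74 -2.2 1
0 0 -3 6 -5.76 -2.3 1
0 0 -3.38 6.84 -6.76 -2.38 1
0 0 -3.68 7.52 -8 -2.3 1
0 0 -4 8.2 -9.24 -2.2 1
0 0 -4.32 8.86 -10.5 -2.1 1
0 0 -4.6 9.54 -11.74 -2 1
0 0 -4.864 10.2 -12.98 -1.972 1
0 0 -4.864 10.2 -12.98 -1.972 1
0 0 -4.864 10.2 -12.98 -1.972 1
0 0 -4.864 10.2 -12.98 -1.972 1'
python3 - <<'E'
from h import *
o=manip.get_obs();np.save("p1.npy",np.r_[o["position"],o["ee_rot"]]);cv2.imwrite("pics/w1.png",manip.camera("wrist"))
print(o["joint_pos"].round(2),o["position"],o["ft_force"])
E
```

```text
clock: 2.1
position: [0.4699, 0.1993, 0.3295]
ee_rot: [0.707, 0.707, -0.0, -0.0]
ft_force: [0.5, -0.5, 0.4]
grip_width: 1.0
grasp_force: 0.0
[ 0.38  0.12 -0.94  1.56  0.1   1.51 -0.56] [0.46987198 0.19926518 0.3294679 ] [ 0.47459106 -0.47230882  0.3840095 ]
```

View pics/w1.png

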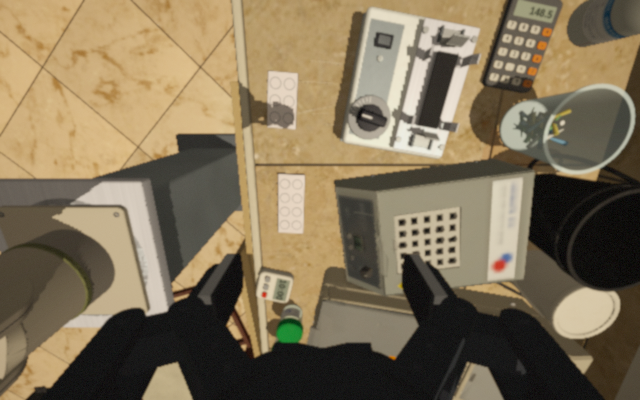

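The wrist view shows the long tile at (291,204), the short tile at (283,100), the rotator at (412,82) turned about -9°, the knob at (369,117) and the bed at (437,90). Next I'll take a closer look at the rotator.

```bash
python3 jog.py '0 0 0 0.6 0.7 0.6 1
0 0 0 1.2 1.4 1.2 1
0 0 0 2 2.2 2.2 1
0 0 0 2 2.2 2.2 1
0 0 0 2 2.2 2.2 1
0 0 0 2 2.2 2.2 1'
python3 - <<'E'
from h import *
o=manip.get_obs();np.save("p2.npy",np.r_[o["position"],o["ee_rot"]]);im=manip.camera("wrist");cv2.imwrite("pics/w2.png",im)
print(o["position"])
q=np.load("p1.npy");ct=cam("wrist",dict(position=q[:3],ee_rot=q[3:]))
c,st,h=quad(cv2.imread("pics/w1.png"),(291,204),36,150,70);print(c,st)
print(cv2.minAreaRect(np.array([onz(ct,p,.008)[:2]*1000 for p in h],np.float32)))
c1=cam("scene");c,_,_=quad(cv2.imread("pics/scene0.png"),(357,214),22,150,70)
print(tri([ray(c1,c),ray(cam("side"),(277.43,244.72)),ray(ct,quad(cv2.imread("pics/w1.png"),(291,204),36,150,70)[0])]))
print("box front",onz(ct,(337,182),.1),onz(ct,(345,250),.05))
E
```

```text
clock: 2.9
position: [0.5803, 0.2987, 0.2221]
ee_rot: [0.708, 0.707, 0.001, 0.001]
ft_force: [-1.1, -0.9, 0.3]
grip_width: 1.0
grasp_force: 0.0
[0.58030854 0.29865809 0.22212093]
[290.69383825 202.91655969] [ 278  174   27   60 1558]
((414.0560302734375, 119.03005981445312), (111.34459686279297, 45.81645965576172), 87.34899139404297)
(array([0.41352366, 0.11956715, 0.00556461]), [np.float64(0.0010402956732233392), np.float64(0.0007298071973396514), np.float64(0.0010879192757989999)])
box front [0.4903767  0.18346344 0.1       ] [0.50879737 0.05091657 0.05      ]
```

View pics/w2.png

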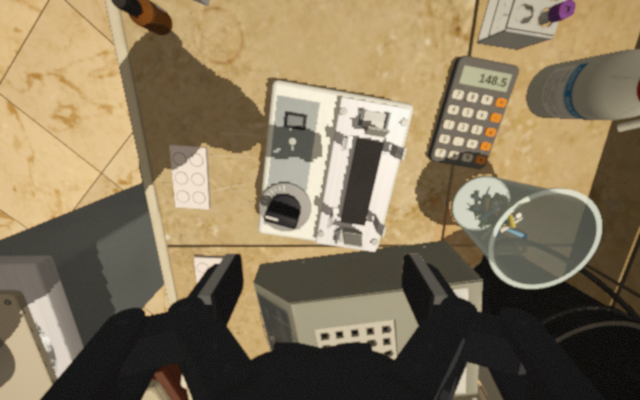

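Here the bed is at about (361,181), the knob at (285,207), and the catches at (373,117) and (347,236). I'll segment the bed and outline and fit the pose.

```bash
python3 - <<'E'
from h import *
for k,seed,win in((1,(437,88),60),(2,(361,181),75)):
    q=np.load(f"p{k}.npy");ct=cam("wrist",dict(position=q[:3],ee_rot=q[3:]));im=cv2.imread(f"pics/w{k}.png")
    m=(im.max(2)<60).astype(np.uint8);n,l,s,c=cv2.connectedComponentsWithStats(m);i=l[seed[1],seed[0]]
    m=cv2.morphologyEx((l==i).astype(np.uint8),cv2.MORPH_OPEN,np.ones((5,5)))
    p=np.argwhere(m)[:,::-1].astype(float)
    print(k,"bed",s[i],cv2.minAreaRect(np.array([onz(ct,a,.078)[:2]*1000 for a in p],np.float32)))
    # body outline: non-tan (low saturation bright or dark) blob
    if k==2:
        cr=cv2.resize(im[70:260,245:425],None,fx=3.1,fy=3.1,interpolation=cv2.INTER_CUBIC);cv2.imwrite("pics/w2c.png",cr)
E
```

```text
1 bed [ 419   53   38   74 1412] ((621.4990234375, 302.4767150878906), (89.06233978271484, 26.596332550048828), 80.63076782226562)
2 bed [ 342  140   40   83 1711] ((621.8792114257812, 303.8634033203125), (89.87992858886719, 24.23516845703125), 81.62376403808594)
```

View pics/w2c.png

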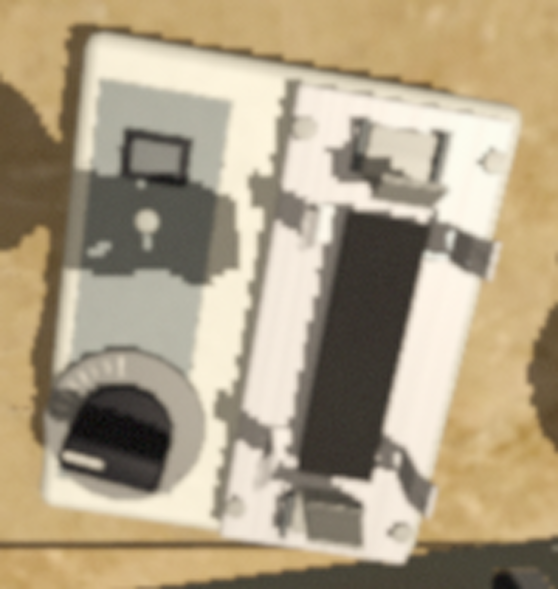

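```bash
cat > fit.py <<'E'
from h import *
from scipy.optimize import least_squares
q=np.load("p2.npy");ct=cam("wrist",dict(position=q[:3],ee_rot=q[3:]))
P=[((95,38),(-77.5,90,51)),((48,505),(-77.5,-90,51)),((292,80),(-4,84,64)),((220,537),(-4,-84,64)),((408,564),(70,-84,64)),
((343,207),(19,47,78)),((432,222),(47,47,78)),((372,480),(47,-47,78)),((302,470),(19,-47,78))]
px=np.array([np.array(a)/3.1+[245,70] for a,_ in P]);L=np.array([b for _,b in P])/1000.
def W(s,L): return R.from_euler('z',s[2]).apply(L)+[s[0],s[1],s[3]]
f=lambda s:(np.array([proj(ct,x) for x in W(s,L)])-px).ravel()
r=least_squares(f,[.58,.31,-.15,0],loss="soft_l1");s=r.x
g=lambda t:f(np.r_[t,0]);r0=least_squares(g,s[:3],loss="soft_l1")
if __name__=="__main__":
    print(s,"\n",r.fun.reshape(-1,2).round(1));print("z fixed",r0.x,"seat",W(np.r_[r0.x,0],np.array([[.033,0,.078]])),"knob",W(np.r_[r0.x,0],np.array([[-.046,-.048,.0885]])))
    s0=np.r_[r0.x,0]
    for n,k in(("scene",(200,180)),("side",(290,145))):
        im=cv2.imread(f"pics/{n}0.png")
        print(n,"knobtop proj",proj(cam(n),W(s0,np.array([[-.046,-.048,.0955]]))[0]),"bed corners",[proj(cam(n),x).round(1) for x in W(s0,L[5:])])
    q=np.load("p1.npy");c1=cam("wrist",dict(position=q[:3],ee_rot=q[3:]))
    print("w1",[proj(c1,x).round(1) for x in W(s0,L)])
E
python3 fit.py
```

```text
[ 0.59124687  0.30688401 -0.14891115 -0.00435678] 
 [[-3.7 -1.5]
 [-1.4  1.1]
 [ 1.   1.4]
 [ 1.3 -1.1]
 [-0.1 -1.9]
 [ 1.4  1.2]
 [-0.7  0.4]
 [ 0.9 -0.2]
 [-0.7 -0.2]]
z fixed [ 0.59065536  0.30791362 -0.14938472] seat [[0.62328783 0.30300224 0.078     ]] knob [[0.53802384 0.26729437 0.0885    ]]
scene knobtop proj [287.9964719  207.70480264] bed corners [array([243.3, 223.4]), array([235.2, 218.7]), array([260.8, 198.6]), array([268.8, 202.8])]
side knobtop proj [323.618178   177.57746383] bed corners [array([349.8, 164.3]), array([359.9, 164.6]), array([359.2, 184. ]), array([348.5, 183.7])]
w1 [array([366.6,   4.4]), array([342.7, 143.5]), array([423.9,  16.2]), array([393.6, 148. ]), array([442.7, 155.5]), array([437.7,  49.2]), array([459. ,  52.9]), array([438.3, 128.2]), array([418.6, 125. ])]
```

```bash
python3 -c "
from h import *
rel([(.4137,.119,.20,1.5245),(.4137,.119,.06,1.5245),(.4137,.119,.006,1.5245)])"
```

```text
[ 0.0032 -0.0001  0.045 ] [-0.1799 -0.1664  0.0216] n=3.9
[ 0.0032 -0.0001  0.045 ] [-0.1799 -0.1669  0.1616] n=4.7
[ 0.0032 -0.0001  0.045 ] [-0.1799 -0.167   0.2156] n=5.2
```

```bash
python3 jog.py '0 0 0.04 -0.9 -0.84 0 0.65
0 0 0.08 -1.8 -1.66 0.2 0.65
0 0 0.12 -2.7 -2.5 0.4 0.65
0 0 0.18 -3.6 -3.34 0.6 0.65
0 0 0.18 -3.6 -3.34 1.6 0.65
0 0 0.18 -3.6 -3.34 2.6 0.65
0 0 0.18 -3.6 -3.34 3.4 0.65
0 0 0.18 -3.6 -3.34 3.6 0.65
0 0 0.18 -3.6 -3.34 3.6 0.65
0 0 0.18 -3.6 -3.34 3.6 0.65'
python3 - <<'E'
from h import *
rel([(.4137,.119,.006,1.5245)])
o=manip.get_obs();im=manip.camera("wrist");ct=cam("wrist",o);c,s,h=quad(im,proj(ct,[.4137,.119,.008]),80,140,70)
cv2.imwrite("pics/w3.png",im);print(s,cv2.minAreaRect(np.array([onz(ct,p,.008)[:2]*1000 for p in h],np.float32)))
E
```

```text
clock: 4.2
position: [0.4142, 0.1198, 0.0415]
ee_rot: [0.723, 0.691, 0.001, 0.001]
ft_force: [0.2, -0.3, 0.3]
grip_width: 0.647
grasp_force: 0.0
[0.0028 0.0002 0.001 ] [-0.0008 -0.0005  0.0355] n=0.6
[ 288  227   66   71 4265] ((412.2756652832031, 93.43315124511719), (57.78453063964844, 46.20281982421875), 87.29430389404297)
```

View pics/w3.png

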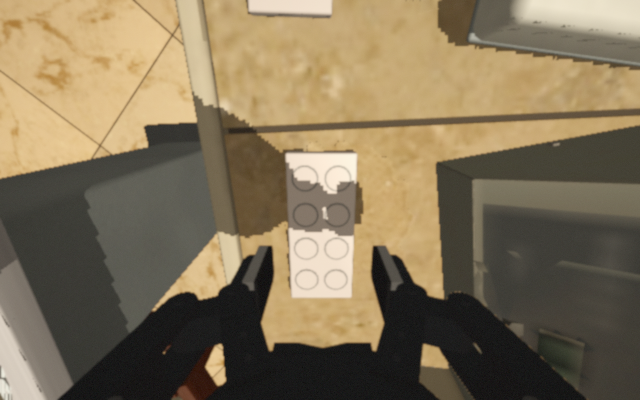

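Eight rings are visible, so this is the long tile; its corners are at (285,152), (357,152), (352,297) and (292,297), centred between the fingers.

```bash
python3 -c "
from h import *
ct=cam('wrist');p=np.array([onz(ct,a,.008)[:2]*1000 for a in[(285,152),(357,152),(352.5,297.5),(292,297.5)]],np.float32);print(p,p.mean(0),cv2.minAreaRect(p))"
python3 jog.py '0 0 0 0 0 0.4 0.65
0 0 0 0 0 0.68 0.65
0 0 0 0 0 0.72 0.65
0 0 0 0 0 0.72 0.65'
```

```text
[[393.31467  175.03923 ]
 [438.94037  172.95296 ]
 [434.90106   63.029613]
 [389.0124    65.196014]] [414.0421  119.05445] ((414.10784912109375, 119.03443145751953), (110.29622650146484, 45.93830108642578), 87.75701904296875)
clock: 4.75
position: [0.4131, 0.1199, 0.0042]
ee_rot: [0.723, 0.691, 0.0, 0.0]
ft_force: [-0.4, 0.2, -0.0]
grip_width: 0.649
grasp_force: 0.0
```

```bash
for i in 1 2; do python3 jog.py '0 0 0 0 0 0.02 0.65
0 0 0 0 0 0.04 0.65
0 0 0 0 0 0.04 0.65' | egrep 'pos|force'; done
```

```text
position: [0.413, 0.1196, 0.002]
ft_force: [0.3, 0.3, 0.1]
grasp_force: 0.0
position: [0.4128, 0.1196, -0.0002]
ft_force: [0.2, 0.1, -0.9]
grasp_force: 0.0
```

```bash
for i in 1 2 3; do python3 jog.py '0 0 0 0 0 0.01 0.65
0 0 0 0 0 0.024 0.65
0 0 0 0 0 0.024 0.65' | egrep 'pos|force'; done
```

```text
position: [0.4129, 0.1197, -0.0014]
ft_force: [0.8, -0.1, 0.4]
grasp_force: 0.0
position: [0.4129, 0.1197, -0.0026]
ft_force: [0.2, 0.3, 1.7]
grasp_force: 0.0
position: [0.4129, 0.1197, -0.0038]
ft_force: [0.3, -0.2, 0.1]
grasp_force: 0.0
```

In the tool's units: -0.2 m is -4, -0.18 m is -3.6.

```bash
python3 jog.py '0 0 0 0 0 0 0.4
0 0 0 0 0 0 0.4
0 0 0 0 0 0 0.4
0 0 0 0 0 0 0.4
0 0 0 0 0 0 0.4' 80
python3 jog.py '0 0 0 0 0 -0.4 0.4
0 0 0 0 0 -1.2 0.4
0 0 0 0 0 -2.4 0.4
0 0 0 0 0 -3.6 0.4
0 0 0 0 0 -4 0.4
0 0 0 0 0 -4 0.4'
python3 - <<'E'
from h import *
o=manip.get_obs();im=manip.camera("wrist");cv2.imwrite("pics/w4.png",im)
rel([(.6227,.303,.203,np.pi/2-.149)])
E
```

```text
clock: 7.25
position: [0.4147, 0.1203, -0.0018]
ee_rot: [0.723, 0.691, 0.001, 0.001]
ft_force: [-4.6, -2.2, 30.3]
grip_width: 0.506
grasp_force: 86.3
clock: 8.0
position: [0.4137, 0.1195, 0.1972]
ee_rot: [0.723, 0.691, 0.001, 0.001]
ft_force: [0.0, -0.5, -1.5]
grip_width: 0.508
grasp_force: 82.7
[0.0006 0.0009 0.1035] [ 0.193   0.2013 -0.0072] n=4.5
```

View pics/w4.png

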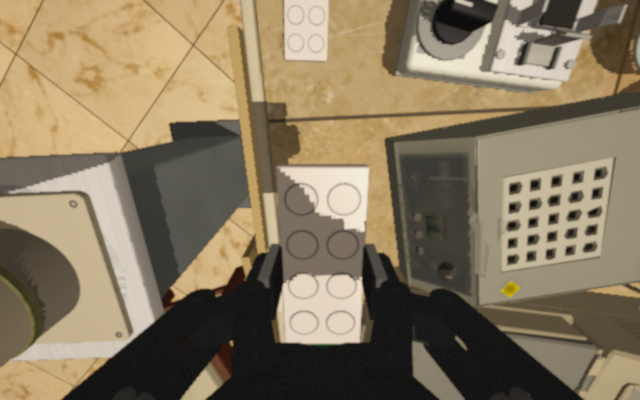

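The tile is held with its far corners at (277,165) and (369,166) and all eight rings visible. I'll measure it in the tool frame and plan the carry.

```bash
python3 - <<'E'
from h import *
c=manip.calibration("wrist");ct=(c,c["tool_from_camera"])
z=-.0098
P=lambda a:(onz(ct,a,z)[:2]*1000).round(1)
print("corners",P((277,165)),P((369,166)));r=np.array([P(a) for a in[(301,199),(344,198),(301,244),(344,244),(302,287),(342,287),(304,322),(341,322)]]);print(r,r.mean(0))
E
```

```text
corners [ 54.3 -21.8] [53.8 23. ]
[[ 36.9 -10.5]
 [ 37.5  11.2]
 [ 11.7 -11.1]
 [ 11.7  11.9]
 [-15.3 -11.2]
 [-15.3  11.4]
 [-39.7 -10.6]
 [-39.7  11.4]] [-1.525   0.3125]
```

In the tool's units: 0.2015 m is 4.03, 0.12 m is 2.4, 0.03 rad is 0.12.

```bash
python3 jog.py '0 0 0 1.2 0.2 -0.4 0.4
0 0 0 2.4 0.3 -0.6 0.4
0 0 0.12 3.4 0.6 -0.6 0.4
0 0 0.24 3.88 1.6 -0.6 0.4
0 0 0.414 3.88 2.8 -0.6 0.4
0 0 0.414 3.88 3.8 -0.6 0.4
0 0 0.414 3.88 4.03 -0.4 0.4
0 0 0.414 3.88 4.03 0.4 0.4
0 0 0.414 3.88 4.03 1.4 0.4
0 0 0.414 3.88 4.03 1.6 0.4
0 0 0.414 3.88 4.03 1.6 0.4
0 0 0.414 3.88 4.03 1.6 0.4'
python3 - <<'E'
from h import *
cv2.imwrite("pics/w5.png",manip.camera("wrist"))
rel([(.6229,.3041,.109,np.pi/2-.149)])
import fit
s0=np.array([.5903,.3079,-.149,0]);ct=cam("wrist")
L=np.array([[19,47,78],[47,47,78],[33,52.5,87],[23,55,105],[43,55,105],[8,41,100],[58,41,100],[-4,84,64],[70,84,64]])/1000.
for l,w in zip(L,fit.W(s0,L)): print(l*1000,proj(ct,w).round(0))
E
```

```text
clock: 9.55
position: [0.6235, 0.3053, 0.1184]
ee_rot: [0.758, 0.653, 0.001, 0.0]
ft_force: [0.3, -0.1, -1.2]
grip_width: 0.506
grasp_force: 82.6
[ 0.0022 -0.0017  0.0006] [-0.0012 -0.0005  0.0094] n=0.2
[19. 47. 78.] [300. 165.]
[47. 47. 78.] [342. 165.]
[33.  52.5 87. ] [321. 159.]
[ 23.  55. 105.] [304. 160.]
[ 43.  55. 105.] [339. 160.]
[  8.  41. 100.] [280. 182.]
[ 58.  41. 100.] [363. 182.]
[-4. 84. 64.] [266. 107.]
[70. 84. 64.] [376. 107.]
```

View pics/w5.png

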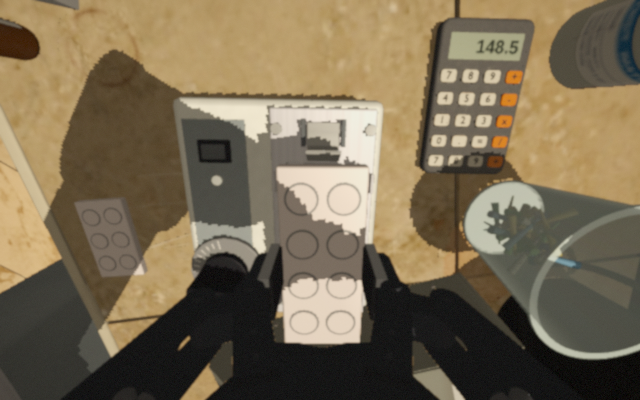

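The platform's left corners show at (270,107) and (382,106), about 5 px right of the prediction. The left catch is at about (324,140) and the tile's far edge at (277–369,166). I'll check this with numeric profiles.

```bash
python3 - <<'E'
from h import *
import fit
im=cv2.imread("pics/w5.png");g=im.mean(2).astype(int);sat=(im.max(2).astype(int)-im.min(2))
for v in(125,145):
    print(v,"L",list(g[v,168:192]));print("sat",list(sat[v,168:192]));print("plat",list(g[v,258:284]));print("R g",list(g[v,368:394]),"\nsat",list(sat[v,368:394]))
for v in(132,142,150,156,160): print("catch",v,list(g[v,294:354:1]))
s0=np.array([.5903,.3079,-.149,0]);ct=cam("wrist")
L=np.array([[-77.5,90,51],[77.5,90,51],[-77.5,60,51],[77.5,60,51],[-4,60,64],[70,60,64],[-4,75,64],[70,75,64]])/1000.
for l,w in zip(L,fit.W(s0,L)): print(l*1000,proj(ct,w).round(1))
E
```

```text
125 L [np.int64(70), np.int64(71), np.int64(71), np.int64(71), np.int64(71), np.int64(70), np.int64(70), np.int64(79), np.int64(94), np.int64(107), np.int64(109), np.int64(112), np.int64(110), np.int64(99), np.int64(81), np.int64(71), np.int64(70), np.int64(71), np.int64(70), np.int64(70), np.int64(70), np.int64(70), np.int64(73), np.int64(70)]
sat [np.int64(41), np.int64(41), np.int64(42), np.int64(44), np.int64(43), np.int64(42), np.int64(41), np.int64(36), np.int64(28), np.int64(23), np.int64(23), np.int64(23), np.int64(23), np.int64(20), np.int64(13), np.int64(6), np.int64(7), np.int64(6), np.int64(8), np.int64(8), np.int64(10), np.int64(8), np.int64(8), np.int64(8)]
plat [np.int64(225), np.int64(225), np.int64(225), np.int64(225), np.int64(225), np.int64(225), np.int64(220), np.int64(194), np.int64(145), np.int64(118), np.int64(113), np.int64(115), np.int64(128), np.int64(149), np.int64(166), np.int64(171), np.int64(174), np.int64(174), np.int64(175), np.int64(174), np.int64(174), np.int64(176), np.int64(181), np.int64(197), np.int64(210), np.int64(215)]
R g [np.int64(165), np.i
[... 6584 characters left out ...]
64(73), np.int64(75), np.int64(74), np.int64(77), np.int64(76), np.int64(74), np.int64(75), np.int64(72), np.int64(71), np.int64(71), np.int64(69), np.int64(70), np.int64(68), np.int64(68), np.int64(74), np.int64(100), np.int64(147), np.int64(194), np.int64(217), np.int64(223), np.int64(219), np.int64(199), np.int64(155), np.int64(133), np.int64(124), np.int64(116), np.int64(141), np.int64(189), np.int64(216), np.int64(219), np.int64(209), np.int64(194)]
[-77.5  90.   51. ] [166.2  98. ]
[77.5 90.  51. ] [383.6  98.1]
[-77.5  60.   51. ] [173.3 140.8]
[77.5 60.  51. ] [380.7 140.9]
[-4. 60. 64.] [268.6 142.8]
[70. 60. 64.] [373.8 142.9]
[-4. 75. 64.] [267.3 120.6]
[70. 75. 64.] [375.1 120.7]
```

Catch centre (322.8) and tile centre (323) agree laterally, and the body edges match the prediction. Lowering with the force monitored.

```bash
python3 jog.py '0 0 0 -0.024 -0.006 0.2 0.4
0 0 0 -0.024 -0.006 0.4 0.4
0 0 0 -0.024 -0.006 0.48 0.4
0 0 0 -0.024 -0.006 0.48 0.4' 100
python3 jog.py '0 0 0 0 0 0.06 0.4
0 0 0 0 0 0.12 0.4
0 0 0 0 0 0.16 0.4
0 0 0 0 0 0.16 0.4' | egrep 'pos|rot|force'
python3 jog.py '0 0 0 0 0 0.04 0.4
0 0 0 0 0 0.08 0.4
0 0 0 0 0 0.08 0.4' | egrep 'pos|rot|force'
```

```text
clock: 10.1
position: [0.6224, 0.3033, 0.092]
ee_rot: [0.758, 0.653, -0.0, -0.0]
ft_force: [1.1, 0.6, -2.0]
grip_width: 0.499
grasp_force: 105.2
position: [0.6231, 0.3035, 0.0856]
ee_rot: [0.758, 0.653, 0.001, 0.0]
ft_force: [-0.2, 0.5, 6.5]
grasp_force: 106.2
position: [0.6226, 0.3031, 0.0801]
ee_rot: [0.758, 0.653, 0.0, 0.0]
ft_force: [1.2, 0.6, -0.3]
grasp_force: 105.4
```

```bash
for i in 1 2 3; do python3 jog.py '0 0 0 0 0 0.02 0.4
0 0 0 0 0 0.04 0.4
0 0 0 0 0 0.04 0.4' | egrep 'pos|rot|_force'; done
```

```text
position: [0.6223, 0.3037, 0.078]
ee_rot: [0.757, 0.653, 0.0, -0.0]
ft_force: [1.1, 4.6, -1.0]
grasp_force: 105.1
position: [0.6222, 0.3034, 0.0766]
ee_rot: [0.758, 0.653, -0.0, 0.0]
ft_force: [-1.6, 1.0, 3.8]
grasp_force: 105.8
position: [0.6222, 0.3034, 0.0765]
ee_rot: [0.758, 0.653, -0.0, 0.0]
ft_force: [-8.1, -2.9, 19.3]
grasp_force: 107.4
```

In the tool's units: -0.15 m is -3, -0.14 m is -2.8.

```bash
python3 jog.py '0 0 0 0 0 -0.02 0.4
0 0 0 0 0 -0.02 0.55
0 0 0 0 0 -0.02 0.65
0 0 0 0 0 -0.02 0.7
0 0 0 0 0 -0.02 0.7
0 0 0 0 0 -0.4 0.7
0 0 0 0 0 -1.2 0.7
0 0 0 0 0 -2 0.7
0 0 0 -0.6 0 -2.8 0.7
0 0 0 -1.2 0 -3 0.7
0 0 0 -1.2 0 -3 0.7
0 0 0 -1.2 0 -3 0.7'
python3 - <<'E'
from h import *
o=manip.get_obs();ct=cam("wrist",o);im=manip.camera("wrist")
u,v=proj(ct,[.6227,.303,.08]).astype(int);k=proj(ct,[.538,.267,.0955]).astype(int);print(u,v,k)
u0,v0=(u+k[0])//2,v;cr=im[max(0,v0-95):v0+95,u0-125:u0+125];print(u0-125,max(0,v0-95));np.save("o6.npy",np.r_[o["position"],o["ee_rot"]])
cv2.imwrite("pics/w6full.png",im);cv2.imwrite("pics/w6.png",cv2.resize(cr,None,fx=3.1,fy=3.1,interpolation=cv2.INTER_CUBIC))
E
```

```text
clock: 13.6
position: [0.6134, 0.2445, 0.2248]
ee_rot: [0.757, 0.653, 0.0, -0.0]
ft_force: [-0.1, -0.7, -0.3]
grip_width: 0.703
grasp_force: 0.0
322 131 [244 181]
158 36
```

View pics/w6.png

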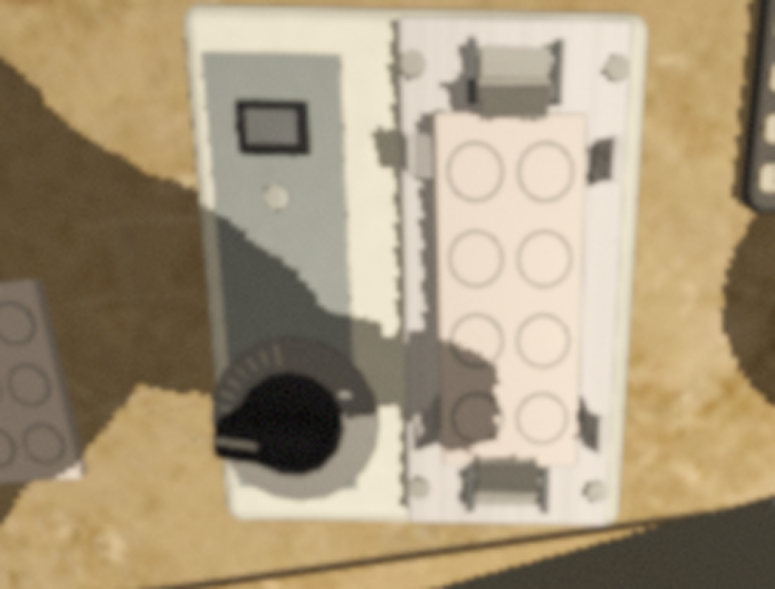

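The tile lies under both catches, with corners at (434,113), (586,113), (575,463) and (442,460) and the catches sitting symmetrically over its ends. The knob's pointer runs from (218,440) to (258,448), its skirt is centred at about (292,424), and the tick dial at about (297,419).

```bash
python3 - <<'E'
from h import *
q=np.load("o6.npy");ct=cam("wrist",dict(position=q[:3],ee_rot=q[3:]))
f=lambda a:np.array(a)/3.1+[158,36]
for z in(.082,.086,.094):
    p=np.array([onz(ct,f(a),z)[:2]*1000 for a in[(434,113),(586,113),(576,465),(441,461)]],np.float32);print(z,p.mean(0),cv2.minAreaRect(p), np.linalg.norm(p[0]-p[1]),np.linalg.norm(p[2]-p[3]))
loc=lambda w:R.from_euler('z',.149).apply(w-np.array([.5903,.3079,0]))*1000
print("skirt",[onz(ct,f((292,424)),z).round(4) for z in(.053,.06,.066)],"dial",onz(ct,f((297,419)),.053))
a,b=[loc(onz(ct,f(x),.0955)) for x in((218,441),(258,448))];print("ptr",a,b,np.arctan2(b[1]-a[1],b[0]-a[0]))
print(manip.get_obs()["joint_pos"].round(2))
rel([(.538,.267,.2,np.pi-.149-.12),(.538,.267,.12,np.pi-.149-.12),(.538,.267,.075,np.pi-.149-.12)])
E
```

```text
0.082 [622.32056 301.8189 ] ((622.2095947265625, 301.541259765625), (110.83644104003906, 46.519081115722656), 81.35375213623047) 46.247444 46.53707
0.086 [622.3638  302.12433] ((622.25439453125, 301.8505554199219), (109.28567504882812, 45.86821365356445), 81.35376739501953) 45.600346 45.885956
0.094 [622.4502  302.73514] ((622.3438720703125, 302.4691162109375), (106.18408203125, 44.56642150878906), 81.35375213623047) 44.306206 44.58366
skirt [array([0.5349, 0.2665, 0.053 ]), array([0.537 , 0.2678, 0.06  ]), array([0.5387, 0.2689, 0.066 ])] dial [0.53721504 0.26810898 0.053     ]
ptr [-62.21065236 -45.36058201  95.5       ] [-49.39973769 -47.69238032  95.5       ] -0.18004550020124724
[ 0.21  0.61 -1.01  1.33  0.51  1.47 -0.91]
[ 0.0000e+00 -5.0000e-04 -1.4491e+00] [ 0.0108 -0.0776  0.0244] n=1.3
[ 0.0000e+00 -5.0000e-04 -1.4491e+00] [ 0.0108 -0.0776  0.1044] n=2.1
[ 0.0000e+00 -5.0000e-04 -1.4491e+00] [ 0.0108 -0.0775  0.1494] n=2.7
```

The tile measures 110×46 mm at its seated height, so it is clipped in. The knob angle is about 0.18. I'll approach it with the tool turned +1.75.

Units first: shifts go in units of 50 mm and turns go in units of 0.25 rad. So 0.011 m is 0.22, 0.08 m is 1.6, 0.18 rad is 0.72.

```bash
python3 jog.py '0 0 0.72 0.06 -0.4 0 0.5
0 0 1.44 0.12 -0.8 0 0.5
0 0 2.16 0.22 -1.56 0 0.5
0 0 2.88 0.22 -1.56 0 0.5
0 0 3.6 0.22 -1.56 0 0.5
0 0 4.32 0.22 -1.56 0 0.5
0 0 5.04 0.22 -1.56 0 0.5
0 0 5.76 0.22 -1.56 0 0.5
0 0 6.4 0.22 -1.56 0.2 0.5
0 0 7.008 0.22 -1.56 0.6 0.5
0 0 7.008 0.22 -1.56 1.2 0.5
0 0 7.008 0.22 -1.56 1.6 0.5
0 0 7.008 0.22 -1.56 1.6 0.5
0 0 7.008 0.22 -1.56 1.6 0.5
0 0 7.008 0.22 -1.56 1.6 0.5' 40
python3 - <<'E'
from h import *
print(manip.get_obs()["joint_pos"].round(2))
rel([(.5378,.2673,.075,-.329)])
E
```

```text
clock: 15.52
position: [0.5385, 0.2669, 0.1453]
ee_rot: [0.986, -0.164, 0.001, -0.0]
ft_force: [-0.2, 0.3, -0.0]
grip_width: 0.498
grasp_force: 0.0
[-0.07  0.4  -0.58  1.61  0.23  1.2  -2.6 ]
[-0.0011 -0.001  -0.0004] [-0.0008 -0.0001  0.0703] n=1.1
```

Joint 7 decreases with +rz and is now at its limit, so I'll take the same grasp half a turn back.

```bash
python3 jog.py '0 0 -0.72 -0.016 0 0 0.5
0 0 -1.44 -0.016 0 0 0.5
0 0 -2.16 -0.016 0 0 0.5
0 0 -2.88 -0.016 0 0 0.5
0 0 -3.6 -0.016 0 0 0.5
0 0 -4.32 -0.016 0 0 0.5
0 0 -5.04 -0.016 0 0 0.5
0 0 -5.76 -0.016 0 0 0.5
0 0 -6.48 -0.016 0 0 0.5
0 0 -7.2 -0.016 0 0 0.5
0 0 -7.92 -0.016 0 0 0.5
0 0 -8.64 -0.016 0 0 0.5
0 0 -9.36 -0.016 0 0 0.5
0 0 -10.08 -0.016 0 0 0.5
0 0 -10.8 -0.016 0 0 0.5
0 0 -11.52 -0.016 0 0 0.5
0 0 -12.24 -0.016 0 0 0.5
0 0 -12.24 -0.016 0 0 0.5
0 0 -12.24 -0.016 0 0 0.5'
python3 - <<'E'
from h import *
print(manip.get_obs()["joint_pos"].round(2))
rel([(.5378,.2673,.075,np.pi-.329)])
E
```

```text
clock: 17.9
position: [0.5375, 0.2665, 0.1446]
ee_rot: [0.206, 0.978, 0.0, 0.0]
ft_force: [-0.4, -0.0, -0.2]
grip_width: 0.501
grasp_force: 0.0
[ 0.3   0.6  -1.13  1.6   0.56  1.31  0.23]
[ 0.0002  0.0004 -0.0867] [0.0001 0.0008 0.0696] n=1.1
```

In the tool's units: 0.069 m is 1.38, 0.0655 m is 1.31, -0.087 rad is -0.348.

```bash
python3 jog.py '0 0 -0.348 0 0.016 0.2 0.5
0 0 -0.348 0 0.016 0.6 0.5
0 0 -0.348 0 0.016 1 0.5
0 0 -0.348 0 0.016 1.31 0.5
0 0 -0.348 0 0.016 1.38 0.5
0 0 -0.348 0 0.016 1.38 0.5'
python3 jog.py '0 0 0 0 0 0 0.1
0 0 0 0 0 0 0.1
0 0 0 0 0 0 0.1
0 0 0 0 0 0 0.1
0 0 0 0 0 0 0.1
0 0 0 0 0 0 0.1
0 0 0 0 0 0 0.1'
```

```text
clock: 18.65
position: [0.5376, 0.2675, 0.0753]
ee_rot: [0.162, 0.987, 0.0, -0.0]
ft_force: [-0.3, 0.3, 0.1]
grip_width: 0.501
grasp_force: 0.0
clock: 19.52
position: [0.5384, 0.2682, 0.0762]
ee_rot: [0.161, 0.987, 0.001, 0.001]
ft_force: [3.6, 3.6, 2.5]
grip_width: 0.151
grasp_force: 45.2
```

In the tool's units: 0.6 rad is 2.4.

```bash
python3 jog.py '0 0 0.4 0 0 0 0.1
0 0 0.8 0 0 0 0.1
0 0 1.2 0 0 0 0.1
0 0 1.6 0 0 0 0.1
0 0 2 0 0 0 0.1
0 0 2.4 0 0 0 0.1
0 0 2.4 0 0 0 0.1'; python3 -c "
from h import *
print(manip.get_obs()['torque'])"
```

```text
clock: 20.4
position: [0.5378, 0.2675, 0.0762]
ee_rot: [0.447, 0.895, 0.0, 0.0]
ft_force: [-1.1, 0.7, 6.6]
grip_width: 0.151
grasp_force: 45.7
[0.02495985 0.24604973 0.05258072]
```

```bash
python3 jog.py '0 0 0.4 0 0 0 0.1
0 0 0.8 0 0 0 0.1
0 0 1.2 0 0 0 0.1
0 0 1.6 0 0 0 0.1
0 0 2 0 0 0 0.1
0 0 2.32 0 0 0 0.1
0 0 2.32 0 0 0 0.1'; python3 -c "
from h import *
o=manip.get_obs();print(o['torque']);x=R.from_quat(o['ee_rot']).as_matrix()[:,0];print(np.pi-.149-np.arctan2(x[1],x[0]))"
python3 jog.py '0 0 0.2 0 0 0 0.1
0 0 0.4 0 0 0 0.1
0 0 0.4 0 0 0 0.1'; python3 -c "
from h import *
o=manip.get_obs();print(o['torque']);x=R.from_quat(o['ee_rot']).as_matrix()[:,0];print(np.pi-.149-np.arctan2(x[1],x[0]))"
```

```text
clock: 21.28
position: [0.5369, 0.2673, 0.0761]
ee_rot: [0.684, 0.73, -0.001, 0.0]
ft_force: [-4.9, -1.5, 9.9]
grip_width: 0.153
grasp_force: 46.3
[-0.51431438  1.26970628  0.01564584]
1.3562541483609352
clock: 21.65
position: [0.5368, 0.2673, 0.0761]
ee_rot: [0.718, 0.696, -0.001, 0.0]
ft_force: [-4.3, -3.0, 10.5]
grip_width: 0.149
grasp_force: 52.3
[-0.59851936  1.26488964  1.11673518]
1.453860233049361
```

The twist torque rose to 1.1 N m, so the knob is at its stop. Releasing and lifting.

```bash
python3 jog.py '0 0 -0.12 0 0 0 0.1
0 0 -0.12 0 0 0 0.4
0 0 -0.12 0 0 0 0.4
0 0 -0.12 0 0 0 0.4
0 0 -0.12 0 0 0 0.4
0 0 -0.12 0 0 -0.6 0.4
0 0 -0.12 0 0 -1.6 0.4
0 0 -0.12 0 0 -2.6 0.4
0 0 -0.12 -0.6 0 -3 0.4
0 0 -0.12 -0.6 0 -3 0.4
0 0 -0.12 -0.6 0 -3 0.4'
python3 - <<'E'
from h import *
o=manip.get_obs();ct=cam("wrist",o);im=manip.camera("wrist");cv2.imwrite("pics/w7.png",im)
s=np.array([.5903,.3079,-.149]);W=lambda l:R.from_euler('z',s[2]).apply(np.array(l)/1000.)+[s[0],s[1],0]
# rectify the knob-top plane: rotator x right, y up, 5 px/mm, 50 mm square round the axis
src=np.array([proj(ct,W([-46+a,-48+b,95.5])) for a,b in((-25,25),(25,25),(25,-25),(-25,-25))],np.float32)
k=cv2.warpPerspective(im,cv2.getPerspectiveTransform(src,np.float32([[0,0],[250,0],[250,250],[0,250]])),(250,250))
g=k.mean(2);
Y,X=np.mgrid[:250,:250];r=np.hypot(X-125,Y-125)
for th in(0,.18,.7,1.2,1.3,1.4,1.5):
    print(th,[int(g[int(125-d*5*np.sin(th)),int(125-d*5*np.cos(th))]) for d in(4,7,9,11,13,15,17)])
# tile outline
p=proj(ct,[.6225,.3025,.086]);c,st,h=quad(im,p,75,150,40);print(c,st,cv2.minAreaRect(np.array([onz(ct,a,.086)[:2]*1000 for a in h],np.float32)))
E
```

```text
clock: 23.02
position: [0.5363, 0.2375, 0.2246]
ee_rot: [0.708, 0.706, -0.0, -0.0]
ft_force: [-0.2, 0.8, -0.4]
grip_width: 0.399
grasp_force: 0.0
0 [50, 16, 17, 21, 21, 35, 59]
0.18 [50, 22, 20, 20, 21, 24, 24]
0.7 [79, 45, 28, 21, 21, 19, 20]
1.2 [161, 190, 174, 160, 120, 86, 59]
1.3 [163, 196, 202, 199, 188, 176, 139]
1.4 [150, 177, 184, 190, 191, 187, 147]
1.5 [131, 144, 139, 121, 116, 108, 76]
[388.82307285 121.30499206] [  334    49   126   150 11338] ((604.1563110351562, 298.15386962890625), (141.85581970214844, 113.23187255859375), 89.77605438232422)
```

The pointer now sits at about 1.36 to 1.4 rad, on its stop, and the arm is clear, so I'm handing in.

```bash
python3 -c "
from workcell import manip
print(manip.hand_in())"
```

```text
the job is handed in; nothing more can be done
None
```

The job is handed in: the long tile is clipped in level under both catches, the timer knob was then turned clockwise to its stop, and the short tile and bystanders were left untouched; the hand-in returned no verdict.

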